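# Slide the glass plate off the plate heater and put it in the drying rack

### The arm

A 7-joint arm with a two-finger parallel gripper is mounted at the origin on the work surface. World frame = base frame: x ahead of the robot, y to its left, z up, the work surface at z = 0. Lengths are in m, angles in rad, forces in N, time in s.
With the tool pointing down it reaches from about 0.4 to 0.85 m from the base axis. Payload 10.4 kg.
Tool frame: the origin (TCP) lies midway between the tips of the shut fingers; the grasp point (between the pads) lies 19 mm behind it (r.grasp_offset is the distance from the TCP to the grasp point, in m); x points along the fingers, y is the direction in which the jaws open and shut, and the axes are right-handed (so a half turn about x gives the same grasp; the last joint's range is limited). The gripper opens to 87 mm and grips with 3 to 60 N. Pads are 19 mm wide; open, the fingers measure 117 mm over their backs; the gripper's body (75 mm by 190 mm) begins 51 mm behind the grasp point.
Start: joints at [-1.21, 0.332, -0.065, 1.46, 0.022, 1.35, -0.088], TCP at [0.234, 0.58, 0.223] pointing down, gripper open.
Joint ranges: [-2.6, 2.6], [-0.5, 2.12], [-1.47, 1.34], [0.16, 2.42], [-1.27, 4.41], [0.06, 2.06], [-2.6, 2.6]. Speed limits (rad/s): [2.22, 2.22, 2.79, 2.79, 3.14, 3.14, 3.14].

### API

Orientations are given as a unit quaternion [x, y, z, w].
In Python, from bench import r, vision, close_job gives the robot as it stands. The module is installed in compiled form; this text tells all that it offers.
- The arm moves only by the shell command python3 -m pendant 'ROWS' [OPENING] [FORCE]. ROWS is text: rows parted by semicolons, each of 6 numbers parted by spaces: the shift along the tool's x, y, z in units of 0.25 m (1.0 is 0.25 m), then the turn, a rotation vector about the tool's x, y, z in units of 1.5 rad (1.0 is 1.5 rad). A call has 1 to 8 rows; each row is the pose to reach, as a shift and turn from the pose commanded when the call began, along the tool's axes at that moment; what a row does not reach only later rows make up. A row lasts 1/10 s, in which the tool goes at most 50 mm and 8.59 degrees, less where a joint would pass 70% of its speed; a pose out of reach is approached as far as the arm can. A call with a number of a shift or a turn outside -1 to 1 is refused whole. A call with a gripper value outside its range is refused whole. OPENING is the gripper command: -1 is shut, 1 is fully open, values between are in proportion, set as the call begins (- or left out, the last holds). The fingers move at their own pace and stop on an object; FORCE is the grip in N (left out, the last holds). Time passes only in rows, so rows that repeat a pose let the fingers close. It gives the time, the measured TCP pose, the force and the opening at its end, in the units of the state.
- r.read_state(): the state, without advancing time (a new reading comes with each control period).
- vision.camera(name): name is "side" or "top" or "wrist"; returns (picture, depth): 420x560x3 uint8, blue, green, red; 420x560 float32, m along the optical axis (not along the pixel's ray), 0 where there is no reading.
- vision.get_calibration(name): a dict with "camera_matrix" (3x3 intrinsics, pixels), "rvec" (rotation vector, rad) and "tvec" (3), from world to camera coordinates, as OpenCV has them. Camera axes: x right, y down, z forward; pixel columns grow to the right and rows downward; lengths in m; the calibration is good to about 2 mm. A picture is of the moment at which its call begins: read the wrist's pose just before it. get_calibration takes no time and is no camera call; for the wrist camera it gives the pose at the moment of the call.
- close_job(): hands the job in, once; it reports no verdict.
The state is a dict: "time": time; "joint_positions": joint angles; "joint_vel": joint speeds; "joint_torque": joint torques, N m; "ee_pos": TCP position; "eef_rot": TCP orientation; "ft_force": force on the tool from outside, world axes, zero at the start; "torque": the same for the moment, N m; "width": finger opening in m.
Only numpy, scipy, OpenCV 4.12 (cv2) and the standard library are available. Lean on these libraries where they do the work, as an engineer would, in place of code of your own. Each camera call takes 0.05 s, during which the arm holds its last target. There are 200 camera calls.

### The job

The glass plate lies flat in the sunken bed of the plate heater, where no finger can get under or beside it. Press on it lightly and slide it out over the heater's open front edge until enough of it overhangs, pinch it there by its two long edges, and slide it into the empty top place of the drying rack, home against the back stop, then let go. It is glass: press and push it gently, do not drop it, and leave the bottle, the beaker and the vial tray where they stand.

Things in the scene. Friction and masses are not known exactly. Their poses are not given: they have to be found in the camera images.
- plate_center (a point): Centre (half-way up) of the loose plate of thin pale glass, 100 x 50 x 3 mm, about 38 g. x: along its length, to the rear of the bed; y: across its width; z up. It starts flat on the bed, its front end 6 to 18 mm short of the front edge. It cracks if pressed on the heater with over 8 N, or pushed on the rack with over 10 N: touch down at 5 mm/s or slower; 2 to 5 N is plenty to drag it.
- heater: Plate heater, cold, fixed, on levelling feet set differently each time: a low white box 160 mm deep (x), 165 mm wide (y -107 to +57 mm). Origin under the bed's centre line, 60 mm below the bed. +x: to its rear; its front faces the robot. The dark sunken bed, 58 mm wide, gives 0.05 mm per newton. Control panel on the -y side; its knob (x = -35, y = -75) is the highest part, 18 mm above the bed.
- bed_edge (a point): Middle of the bed's open front edge, on the bed's surface (60 to 72 mm above the bench); axes as the heater: +x along the bed to the rear frame 120 mm away, y along the edge. A frame stands 6 mm above the bed at both sides and the rear, none here; in front (-x) there is free space down to the bench.
- rack: Stainless drying rack, fixed, 114 mm tall, three places one above another, open at the front (mouth at x = -34 mm, facing the robot). Origin on the bench under it; +x points into the rack, y across, z up. The lower two places hold like plates (undersides 30 and 62 mm up, sticking out as far as the new one will); the top place is empty.
- rack_home (a point): Centre of a plate fully home in the top place (axes as the rack; 95.5 mm above the bench). The plate lies on side ledges, between side sheets 52.5 mm apart, under guides 6 mm above the ledges. Its far end, 50 mm to +x of this point, touches the rubber back stop (gives 0.1 mm per newton); its front end sticks 34 mm out of the mouth, leaving room for fingers.
- rack_mouth (a point): Middle of the top place's mouth, at ledge height (94 mm above the bench), 16 mm to -x of rack_home; axes as the rack. From here inward, over 14 mm, the sides narrow from 64 to 52 mm and the ledges rise by 5 mm to their height; the upper guides begin 20 mm in.
- bottle: Clear glass reagent bottle with a blue cap, 56 mm across, 105 mm tall, standing on the bench; origin at the centre of its underside. Leave it alone.
- beaker: Small glass beaker, 52 mm across, 62 mm tall, standing on the bench; origin at the centre of its underside. Leave it alone.
- vials: White tray 75 x 115 mm with small amber vials, 43 mm tall in all; origin at the centre of its underside. Leave it alone.
Things that resemble listed ones, but are neither listed nor needed, are in the scene too. Of the things that look like the part that bears plate_center, the smallest one is meant.

How it is judged:
By the outcome, as a careful person would: the job done as asked, in the order asked, and still so for the second after the job is handed in, with the robot touching nothing.
It also fails if it takes over 72 s, if anything falls off the work surface, if the arm or the gripper's body presses on something with over 40 N, if the wrist force passes 120 N, or if a joint passes its speed limit or range.

## Working session

There is one attempt and no reset: what is moved stays moved. The work goes in short steps, Python scripts to look and compute and a shell command to move; the robot and the scene stay as the last step left them, time stands still between calls to the robot, and variables do not carry over. Pictures are saved under pics/ and viewed, about 8 in all and at most 12, crops included, and the job is handed in when it is done.

```bash
mkdir -p pics
cat > h.py <<'E'
import numpy as np, cv2
from bench import r, vision
from scipy.spatial.transform import Rotation as R
def cam(n):
    c=vision.get_calibration(n); p,d=vision.camera(n)
    return p,d,c
def pts(d,c):
    K=np.array(c["camera_matrix"]);M=cv2.Rodrigues(np.array(c["rvec"],float))[0];t=np.array(c["tvec"],float).ravel()
    v,u=np.indices(d.shape)
    X=np.stack([(u-K[0,2])/K[0,0]*d,(v-K[1,2])/K[1,1]*d,d],-1)
    return (X-t)@M
def ray(c,u,v,z):
    K=np.array(c["camera_matrix"]);M=cv2.Rodrigues(np.array(c["rvec"],float))[0];t=np.array(c["tvec"],float).ravel()
    o=-M.T@t; w=M.T@np.linalg.solve(K,[u,v,1.]); return o+w*(z-o[2])/w[2]
E
python3 - <<'E'
from h import *
for n in("top","side"):
    p,d,c=cam(n); cv2.imwrite(f"pics/{n}0.png",p); np.savez(f"{n}0.npz",p=p,d=d,**{k:np.array(v) for k,v in c.items()})
    print(n,c)
s=r.read_state(); print({k:np.round(v,3) for k,v in s.items()}); print(r.grasp_offset)
E
```

```text
top {'camera_matrix': array([[529.15884017,   0.        , 281.14726188],
       [  0.        , 529.15884017, 203.42364431],
       [  0.        ,   0.        ,   1.        ]]), 'rvec': array([ 2.1600435 , -2.10616545,  0.19445101]), 'tvec': array([-0.02251409,  0.6121381 ,  1.58448664])}
side {'camera_matrix': array([[533.29021951,   0.        , 278.2750373 ],
       [  0.        , 533.29021951, 215.38876129],
       [  0.        ,   0.        ,   1.        ]]), 'rvec': array([ 2.08703683, -0.14978635,  0.07548075]), 'tvec': array([-0.5863132 ,  0.12102832,  1.58486381])}
{'time': np.float64(0.1), 'joint_positions': array([-1.21 ,  0.333, -0.065,  1.461,  0.022,  1.35 , -0.088]), 'joint_vel': array([-0.   , -0.   ,  0.   , -0.002, -0.   ,  0.001,  0.001]), 'joint_torque': array([ 2.0000e-03, -6.2455e+01,  2.5000e-02, -3.9072e+01, -6.2000e-02,
        3.7000e-02,  0.0000e+00]), 'ee_pos': array([0.234, 0.579, 0.222]), 'eef_rot': array([ 0.134,  0.694, -0.135,  0.694]), 'ft_force': array([ 0.695, -0.538,  0.443]), 'torque': array([0.04 , 0.011, 0.003]), 'width': np.float64(0.087)}
0.0187
```

View pics/top0.png

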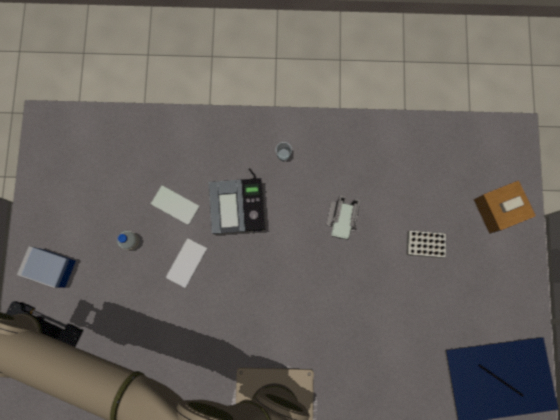

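View pics/side0.png

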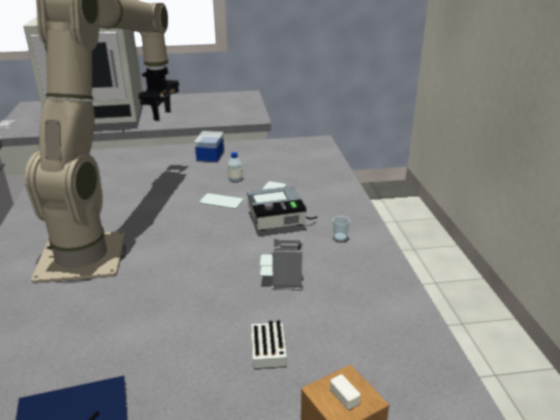

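The top view shows the heater at about (237,207) with the plate at (229,211), the rack at (343,218), the vials at (427,244), the bottle at (127,240) and the beaker at (284,151). Sheets lying on the bench are decoys. The side view agrees.

Run:
```python
from h import *
z=dict(np.load("top0.npz")); P=pts(z['d'],z); p=z['p']
for n,u,v in [("plate",229,211),("knob",254,214),("rackplate",343,222),("heater bl",212,233),("heater fr",264,232),("bottle",124,239),("beaker",284,152),("vials",427,244)]:
    print(n,P[v,u].round(3))
for nm,(u0,u1,v0,v1) in dict(h=(195,275,165,245),r=(315,370,185,250)).items():
    b=P[v0:v1,u0:u1]; m=b[...,2]>0.03
    cs=max(cv2.findContours(m.astype(np.uint8),0,1)[0],key=cv2.contourArea)
    q=b[m]; 
    for lo,hi in[(.03,.05),(.05,.06),(.06,.068),(.068,.075),(.075,.085),(.085,.1),(.1,.13)]:
        k=(q[:,2]>lo)&(q[:,2]<=hi)
        if k.sum()>5: print(nm,lo,hi,k.sum(),cv2.minAreaRect(q[k][:,:2].astype(np.float32)*1000), q[k].mean(0).round(3))
c=np.hstack([cv2.resize(p[165:245,195:275],(400,400),interpolation=cv2.INTER_CUBIC),cv2.resize(p[180:260,305:385],(400,400),interpolation=cv2.INTER_CUBIC)])
cv2.imwrite("pics/crop1.png",c)
```

```text
plate [0.581 0.151 0.073]
knob [0.572 0.074 0.089]
rackplate [ 0.558 -0.198  0.061]
heater bl [0.513 0.2   0.072]
heater fr [ 0.529  0.045 -0.   ]
bottle [0.485 0.457 0.097]
beaker [ 0.791 -0.012  0.003]
vials [ 0.501 -0.464  0.027]
h 0.03 0.05 52 ((579.94580078125, 87.29875183105469), (125.49565124511719, 225.82318115234375), 59.42365264892578) [0.541 0.105 0.04 ]
h 0.05 0.06 9 ((598.400390625, 47.60786819458008), (14.46275806427002, 141.48776245117188), 89.308837890625) [0.607 0.049 0.056]
h 0.06 0.068 109 ((594.8143920898438, 117.36178588867188), (158.80319213867188, 162.45298767089844), 15.182236671447754) [0.578 0.136 0.066]
h 0.068 0.075 983 ((600.2578125, 128.7177276611328), (160.99278259277344, 162.6478271484375), 6.212569236755371) [0.593 0.136 0.072]
h 0.075 0.085 1602 ((599.6884765625, 128.58689880371094), (160.7456512451172, 161.48484802246094), 6.190692901611328) [0.605 0.125 0.079]
h 0.085 0.1 86 ((598.1588134765625, 125.77279663085938), (153.15359497070312, 153.98739624023438), 3.419048547744751) [0.585 0.095 0.088]
r 0.03 0.05 37 ((569.1460571289062, -201.743865966796
[... 232 characters left out ...]
06 0.068 306 ((564.7189331054688, -195.21937561035156), (56.529178619384766, 100.99592590332031), 84.18990325927734) [ 0.559 -0.199  0.064]
r 0.068 0.075 115 ((564.1264038085938, -196.11178588867188), (106.58810424804688, 66.80064392089844), 3.1482093334198) [ 0.564 -0.201  0.07 ]
r 0.075 0.085 15 ((572.6690673828125, -192.94407653808594), (51.73208999633789, 98.55753326416016), 75.11471557617188) [ 0.583 -0.188  0.078]
r 0.085 0.1 89 ((586.7352294921875, -203.97979736328125), (67.9397964477539, 77.4756088256836), 79.12244415283203) [ 0.576 -0.203  0.094]
r 0.1 0.13 193 ((587.7904052734375, -203.4759979248047), (69.64363861083984, 77.81014251708984), 79.07047271728516) [ 0.593 -0.206  0.109]
```

View pics/crop1.png

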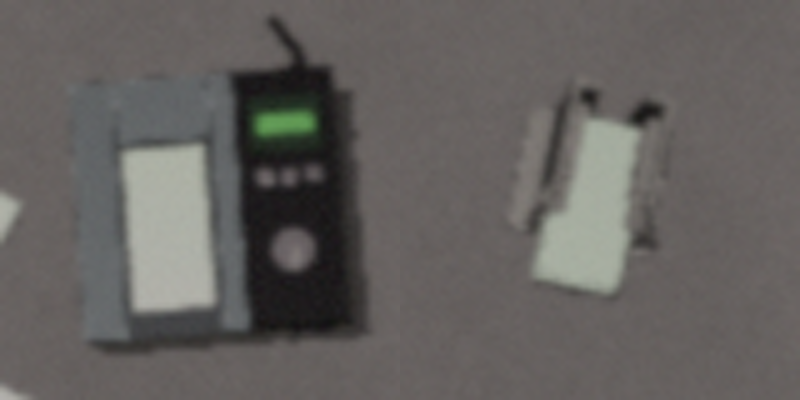

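The crops show the plate at about (168,228) of the left crop, lying in the bed and nearly parallel to it. In the right crop the rack leans right going inward (yaw about -11°), its lower plate's front end at about (575,285) and its top place empty. Next I work out a move to above the heater.

```bash
cat >> h.py <<'E'
def tgt(yaw):  # tool x down, tool y = +-(world y rotated by yaw); choose nearest to present
    s=r.read_state(); R0=R.from_quat(s["eef_rot"]); best=None
    for sg in(1,-1):
        x=np.array([0,0,-1.]);y=sg*np.array([-np.sin(yaw),np.cos(yaw),0]);T=R.from_matrix(np.stack([x,y,np.cross(x,y)],1))
        v=(R0.inv()*T).as_rotvec()
        if best is None or np.linalg.norm(v)<np.linalg.norm(best[1]): best=(T,v)
    return best
def go(p,yaw):
    s=r.read_state(); R0=R.from_quat(s["eef_rot"]); v=tgt(yaw)[1]
    dp=R0.inv().apply(np.array(p)-s["ee_pos"])
    print("row",np.round(dp/.25,4),np.round(v/1.5,4),"|d|",np.linalg.norm(dp).round(4))
E
python3 - <<'E'
from h import *
s=r.read_state();M=R.from_quat(s["eef_rot"]).as_matrix();print(M.round(3))
c=vision.get_calibration("wrist");W=cv2.Rodrigues(np.array(c["rvec"]))[0];o=-W.T@np.array(c["tvec"]).ravel()
print("cam in tool",M.T@(o-s["ee_pos"]),"\n",M.T@W.T, c["camera_matrix"])
go([.5,.14,.28],np.radians(6)); go([.5,-.2,.28],np.radians(-11))
E
```

```text
[[-0.     0.374  0.927]
 [-0.001  0.927 -0.374]
 [-1.    -0.001  0.   ]]
cam in tool [-0.1618717   0.00059684 -0.08028461] 
 [[ 5.84431415e-04 -2.93934171e-01  9.55825487e-01]
 [ 9.99998559e-01  1.69525713e-03 -9.01174704e-05]
 [-1.59388137e-03  9.55824162e-01  2.93934738e-01]] [[294.30427637   0.         279.55893811]
 [  0.         294.30427637 212.47510882]
 [  0.           0.           1.        ]]
row [-0.2311 -1.231   1.6449] [-3.256e-01 -2.000e-04  8.000e-04] |d| 0.5169
row [-0.2295 -2.4921  2.154 ] [-1.278e-01 -1.000e-04  8.000e-04] |d| 0.8255
```

```bash
A="-.23 -.62 .82 0 0 0"; python3 -m pendant '-.23 -.62 .82 0 0 0;-.23 -.62 .82 0 0 0;-.23 -.62 .82 0 0 0;-.23 -.62 .82 0 0 0;-.23 -.62 .82 0 0 0;-.23 -.62 .82 0 0 0;-.23 -.62 .82 0 0 0' -1
python3 -m pendant '0 -.61 .82 -.3256 0 0;0 -.61 .82 -.3256 0 0;0 -.61 .82 -.3256 0 0;0 -.61 .82 -.3256 0 0;0 -.61 .82 -.3256 0 0;0 -.61 .82 -.3256 0 0;0 -.61 .82 -.3256 0 0;0 -.61 .82 -.3256 0 0'
python3 - <<'E'
from h import *
s=r.read_state(); print(s["time"],s["ee_pos"],s["ft_force"]); 
p,d,c=cam("wrist"); cv2.imwrite("pics/w1.png",p); np.savez("w1.npz",p=p,d=d,**{k:np.array(v) for k,v in c.items()})
E
```

```text
time: 0.8
ee_pos: [0.3677, 0.3572, 0.2807]
eef_rot: [0.137, 0.694, -0.136, 0.694]
ft_force: [0.4, -0.0, 0.1]
width: 0.0392
time: 1.6
ee_pos: [0.4985, 0.1427, 0.2793]
eef_rot: [-0.037, 0.707, 0.038, 0.706]
ft_force: [0.5, -0.1, 0.5]
width: 0.0005
1.6 [0.49852947 0.14270231 0.27934581] [ 0.46924366 -0.08702755  0.50351887]
```

View pics/w1.png

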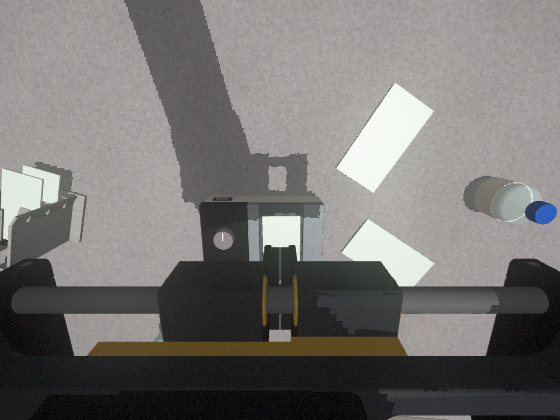

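The wrist view shows up as towards the robot and right as +y. The plate's front end is at about (281,213), the heater's front edge at row 200 and the knob at (223,239). The gripper hides the rest, so I move forward.

```bash
python3 -m pendant '.16 .03 .4 0 0 0;.16 .03 .4 0 0 0;.16 .03 .4 0 0 0;.16 .03 .4 0 0 0;.16 .03 .4 0 0 0'
python3 - <<'E'
from h import *
s=r.read_state(); print(s["time"],s["ee_pos"],s["ft_force"]); 
p,d,c=cam("wrist"); cv2.imwrite("pics/w2.png",p); np.savez("w2.npz",p=p,d=d,**{k:np.array(v) for k,v in c.items()})
P=pts(d,c)
for v in range(60,260,10): print(v,p[v,281],P[v,281].round(4))
E
```

```text
time: 2.15
ee_pos: [0.5969, 0.16, 0.2406]
eef_rot: [-0.037, 0.706, 0.038, 0.706]
ft_force: [-0.7, -0.8, 0.1]
width: 0.0004
2.15 [0.59689689 0.16003489 0.24059297] [-0.69580818 -0.82164885  0.10435096]
60 [144 146 151] [ 0.444   0.1456 -0.0014]
70 [141 143 148] [ 0.4553  0.1468 -0.0005]
80 [147 147 153] [0.4669 0.1481 0.0005]
90 [145 147 151] [ 4.783e-01  1.493e-01 -3.000e-04]
100 [146 147 150] [ 0.4901  0.1506 -0.001 ]
110 [148 151 154] [0.5022 0.152  0.0007]
120 [152 153 157] [ 0.5145  0.1533 -0.0012]
130 [122 122 117] [0.5252 0.1541 0.0716]
140 [238 243 239] [0.5356 0.1553 0.0723]
150 [237 243 238] [0.5463 0.1564 0.0725]
160 [235 243 238] [0.557  0.1576 0.0737]
170 [235 242 237] [0.5679 0.1588 0.0742]
180 [234 242 234] [0.5793 0.1601 0.0733]
190 [233 242 234] [0.5905 0.1613 0.0748]
200 [230 239 231] [0.6025 0.1626 0.0737]
210 [228 238 230] [0.6145 0.1639 0.0735]
220 [226 236 227] [0.627  0.1653 0.0726]
230 [142 144 135] [0.6383 0.1665 0.076 ]
240 [152 150 143] [0.651  0.1679 0.0758]
250 [51 55 51] [0.5881 0.1602 0.2446]
```

View pics/w2.png

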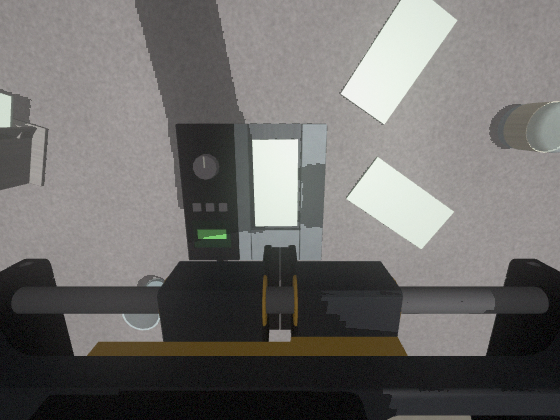

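The whole plate is visible (columns 252–298, rows 138–227), with the front edge at row 124 and the knob at (206,167).

Run:
```python
from h import *
z=dict(np.load("w2.npz")); p=z['p'];P=pts(z['d'],z)
def fit(m,zz,box):
    u0,u1,v0,v1=box;k=np.zeros(m.shape,np.uint8);k[v0:v1,u0:u1]=m[v0:v1,u0:u1]
    c=max(cv2.findContours(k,0,1)[0],key=cv2.contourArea)[:,0]
    w=np.array([ray(z,u,v,zz)[:2] for u,v in c])*1000
    return cv2.minAreaRect(w.astype(np.float32)),w
m=(p.min(2)>195)
rc,w=fit(m,.0735,(240,310,120,240));print("plate",rc,cv2.boxPoints(rc))
# front edge: side frame depth + bench
h=P[...,2]>.04; e=[]
for u in range(248,300,4):
    v=np.where(h[100:200,u])[0][0]+100; e.append(ray(z,u,v-.5,.0705)[:2])
e=np.array(e); a=np.polyfit(e[:,1],e[:,0],1); print("edge x at y=.155",np.polyval(a,.155),"yaw",np.degrees(np.arctan(-a[0])))
b=P[126:134,252:300].reshape(-1,3);print("bed z",np.median(b[:,2]),"plate z",np.median(P[145:220,258:292,2]))
g=P[150:200,305:318,2];print("frame",np.median(g))
```

```text
plate ((584.6344604492188, 154.14089965820312), (99.01797485351562, 49.376609802246094), 6.707998752593994) [[532.58057  172.87709 ]
 [538.34827  123.838486]
 [636.68835  135.40471 ]
 [630.92065  184.44331 ]]
edge x at y=.155 0.5181476001669882 yaw 2.4257963742570094
bed z 0.07012853957739291 plate z 0.07317993135738876
frame 0.0762293249672357
```

```bash
cat > chk.py <<'E'
# average a few readings is impossible without time; fail if upward force exceeds argv[1]
import sys; from h import *
s=r.read_state(); f=s["ft_force"]; print(round(float(s["time"]),2),s["ee_pos"].round(5),f.round(2)); sys.exit(f[2]>float(sys.argv[1]))
E
python3 -m pendant '.3 -.018 .0086 0 0 0;.62 -.018 .0086 0 0 0;.62 -.018 .0086 0 0 0;.62 -.018 .0086 0 0 0;.62 -.018 .0086 0 0 0;.62 -.018 .0086 0 0 0'
python3 chk.py 2
python3 -m pendant '.002 0 0 0 0 0;.004 0 0 0 0 0;.006 0 0 0 0 0;.008 0 0 0 0 0;.01 0 0 0 0 0;.012 0 0 0 0 0' >/dev/null; python3 chk.py 2
python3 -m pendant '.002 0 0 0 0 0;.004 0 0 0 0 0;.006 0 0 0 0 0;.008 0 0 0 0 0' >/dev/null; python3 chk.py 2
```

```text
time: 2.8
ee_pos: [0.602, 0.1553, 0.0888]
eef_rot: [-0.036, 0.705, 0.038, 0.708]
ft_force: [0.7, 0.7, 0.2]
width: 0.0005
2.8 [0.602   0.1553  0.08877] [0.69 0.69 0.16]
3.4 [0.60029 0.15456 0.08196] [-0.28 -0.32  0.27]
3.8 [0.60032 0.15459 0.07997] [-0.55  0.4   0.11]False
False
False
```

```bash
python3 -m pendant '.002 0 0 0 0 0;.004 0 0 0 0 0;.006 0 0 0 0 0' >/dev/null; python3 chk.py 1.5 &&
python3 -m pendant '.002 0 0 0 0 0;.004 0 0 0 0 0' >/dev/null&& python3 chk.py 1.5 &&
python3 -m pendant '.002 0 0 0 0 0' >/dev/null&& python3 chk.py 1.5 &&
python3 -m pendant '.002 0 0 0 0 0' >/dev/null&& python3 chk.py 1.5 &&
python3 -m pendant '.002 0 0 0 0 0' >/dev/null&& python3 chk.py 1.5 &&
python3 -m pendant '.002 0 0 0 0 0' >/dev/null&& python3 chk.py 1.5 &&
python3 -m pendant '.002 0 0 0 0 0' >/dev/null&& python3 chk.py 1.5 &&
python3 -m pendant '.002 0 0 0 0 0' >/dev/null&& python3 chk.py 1.5 &&
python3 -m pendant '.002 0 0 0 0 0' >/dev/null&& python3 chk.py 1.5 &&
python3 -m pendant '.002 0 0 0 0 0' >/dev/null&& python3 chk.py 1.5 &&
python3 -m pendant '.002 0 0 0 0 0' >/dev/null&& python3 chk.py 1.5
```

```text
4.1 [0.60034 0.15455 0.0785 ] [-0.79  0.25 -0.21]False
```

```bash
sed -i 's/sys.exit(f\[2\]>float(sys.argv\[1\]))/sys.exit(int(f[2]>float(sys.argv[1])))/' chk.py
python3 -m pendant '.002 0 0 0 0 0;.004 0 0 0 0 0' >/dev/null&& python3 chk.py 1.5 &&
python3 -m pendant '.002 0 0 0 0 0' >/dev/null&& python3 chk.py 1.5 &&
python3 -m pendant '.002 0 0 0 0 0' >/dev/null&& python3 chk.py 1.5 &&
python3 -m pendant '.002 0 0 0 0 0' >/dev/null&& python3 chk.py 1.5 &&
python3 -m pendant '.002 0 0 0 0 0' >/dev/null&& python3 chk.py 1.5 &&
python3 -m pendant '.002 0 0 0 0 0' >/dev/null&& python3 chk.py 1.5 &&
python3 -m pendant '.002 0 0 0 0 0' >/dev/null&& python3 chk.py 1.5 &&
python3 -m pendant '.002 0 0 0 0 0' >/dev/null&& python3 chk.py 1.5 &&
python3 -m pendant '.002 0 0 0 0 0' >/dev/null&& python3 chk.py 1.5 &&
python3 -m pendant '.002 0 0 0 0 0' >/dev/null&& python3 chk.py 1.5
```

```text
4.3 [0.60033 0.15457 0.07749] [-0.45 -0.83  0.33]
4.4 [0.60035 0.15459 0.07701] [0.13 0.04 0.35]
4.5 [0.60034 0.15453 0.0765 ] [-0.47 -0.42 -0.17]
4.6 [0.60035 0.15455 0.07601] [-0.69 -0.16 -0.11]
4.7 [0.60032 0.15458 0.07552] [-0.55  0.42 -0.25]
4.8 [0.60035 0.15457 0.07501] [ 0.7  -0.04  0.53]
4.9 [0.60031 0.1546  0.07451] [-0.06  0.42  0.15]
5.0 [0.60036 0.15454 0.07402] [-1.14  0.2   1.19]
5.1 [0.60048 0.15464 0.07383] [-0.66  0.63  4.67]
```

```bash
python3 -m pendant '-.0005 0 -.004 0 0 0;-.0005 0 -.01 0 0 0;-.0005 0 -.016 0 0 0' >/dev/null&& python3 chk.py 6; python3 -c "
from h import *
s=r.read_state();print(R.from_quat(s['eef_rot']).as_matrix().round(4))"
```

```text
5.4 [0.59652 0.15418 0.07392] [1.15 0.05 3.34]
[[ 7.000e-04 -1.044e-01  9.945e-01]
 [ 3.000e-04  9.945e-01  1.044e-01]
 [-1.000e+00  2.000e-04  7.000e-04]]
```

```bash
python3 -m pendant '0 0 -.008 0 0 0;0 0 -.016 0 0 0;0 0 -.024 0 0 0;0 0 -.032 0 0 0;0 0 -.04 0 0 0' >/dev/null&& python3 chk.py 6 &&
python3 -m pendant '0 0 -.008 0 0 0;0 0 -.016 0 0 0;0 0 -.024 0 0 0;0 0 -.032 0 0 0;0 0 -.04 0 0 0' >/dev/null&& python3 chk.py 6
python3 - <<'E'
from h import *
p,d,c=cam("wrist"); z=c
m=(p.min(2)>195); k=np.zeros(m.shape,np.uint8);k[60:235,235:315]=m[60:235,235:315]
cc=max(cv2.findContours(k,0,1)[0],key=cv2.contourArea)[:,0]
w=np.array([ray(z,u,v,.0735)[:2] for u,v in cc])*1000
rc=cv2.minAreaRect(w.astype(np.float32)); print(rc,cv2.boxPoints(rc)); np.savez("w3.npz",p=p,d=d,**c)
E
```

```text
5.9 [0.58637 0.15316 0.07382] [1.43 0.93 4.92]
6.4 [0.57642 0.15211 0.0738 ] [1.65 0.64 5.24]
((535.9100341796875, 145.93359375), (48.40561294555664, 44.04609298706055), 6.887238502502441) [[509.24094  164.89543 ]
 [514.5228   121.16717 ]
 [562.5791   126.971756]
 [557.29724  170.70001 ]]
```

```bash
python3 -m pendant '-.0006 0 -.008 0 0 0;-.0006 0 -.016 0 0 0;-.0006 0 -.024 0 0 0;-.0006 0 -.032 0 0 0;-.0006 0 -.04 0 0 0' >/dev/null&& python3 chk.py 6 &&
python3 -m pendant '0 0 -.008 0 0 0;0 0 -.016 0 0 0;0 0 -.024 0 0 0;0 0 -.032 0 0 0' >/dev/null&& python3 chk.py 6 
python3 -m pendant '0 0 -.008 0 0 0;0 0 -.016 0 0 0;0 0 -.024 0 0 0;0 0 -.032 0 0 0;0 0 -.036 0 0 0' >/dev/null&& python3 chk.py 6
```

```text
6.95 [0.56633 0.15099 0.0738 ] [1.07 0.28 4.98]
7.35 [0.55838 0.15018 0.0738 ] [0.9  0.49 4.79]
7.85 [0.54939 0.14921 0.0738 ] [1.85 0.48 4.05]
```

```bash
python3 -m pendant '-.002 0 0 0 0 0;-.01 0 0 0 0 0;-.1 0 0 0 0 0;-.25 0 0 0 0 0;-.4 0 0 0 0 0;-.5 0 0 0 0 0;-.5 0 0 0 0 0;-.5 0 0 0 0 0'
python3 - <<'E'
from h import *
p,d,c=cam("wrist"); z=c;P=pts(d,c)
m=(p.min(2)>195); k=np.zeros(m.shape,np.uint8);k[60:240,225:325]=m[60:240,225:325]
cc=max(cv2.findContours(k,0,1)[0],key=cv2.contourArea)[:,0]
w=np.array([ray(z,u,v,.0735)[:2] for u,v in cc])*1000
rc=cv2.minAreaRect(w.astype(np.float32)); print(rc,cv2.boxPoints(rc)); np.savez("w3.npz",p=p,d=d,**c);cv2.imwrite("pics/w3.png",p)
E
```

```text
time: 8.65
ee_pos: [0.5493, 0.1492, 0.1985]
eef_rot: [-0.037, 0.706, 0.037, 0.706]
ft_force: [-0.7, 0.2, -0.2]
width: 0.0006
((533.4767456054688, 148.78138732910156), (99.54676055908203, 49.7547607421875), 6.804117679595947) [[481.1066  167.58664]
 [487.00125 118.1823 ]
 [585.8469  129.97614]
 [579.9523  179.38048]]
```

View pics/w3.png

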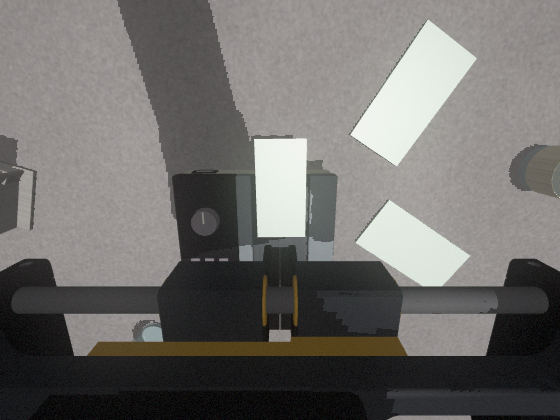

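The plate slid straight: its corners are now at columns 254–307 and rows 138–237, and the heater's front edge is at row 174, so about 34 mm overhangs. I work out the pinch pose.

Run:
```python
from h import *
z=dict(np.load("w3.npz"));P=pts(z['d'],z);p=z['p']
for u in (244,248,312,318,328):
    v=np.where(P[150:200,u,2]>.04)[0][0]+150; print(u,v,ray(z,u,v-.5,.0705)[:2].round(4),ray(z,u,v-.5,.0765)[:2].round(4),P[v:v+4,u,2].round(3))
go([.5004,.1449,.1985],np.radians(6.8));
```

```text
244 172 [0.5197 0.1109] [0.5187 0.1116] [0.043 0.049 0.066 0.074]
248 172 [0.5193 0.1149] [0.5183 0.1154] [0.041 0.049 0.066 0.072]
312 163 [0.5038 0.1765] [0.5031 0.1758] [ 0.36  -0.001 -0.001 -0.001]
318 172 [0.512  0.1836] [0.5111 0.1828] [0.043 0.05  0.067 0.073]
328 172 [0.5109 0.1935] [0.5101 0.1924] [0.043 0.05  0.067 0.071]
row [-0.003   0.0035 -0.1948] [-0.0093 -0.0012  0.0003] |d| 0.0487
```

```bash
python3 -m pendant '0 .0035 -.1 -.0093 0 0;0 .0035 -.195 -.0093 0 0;0 .0035 -.195 -.0093 0 0;0 .0035 -.195 -.0093 0 0;0 .0035 -.195 -.0093 0 0;0 .0035 -.195 -.0093 0 0' 1 20
python3 -m pendant '.15 0 0 0 0 0;.3 0 0 0 0 0;.4 0 0 0 0 0;.46 0 0 0 0 0;.5 0 0 0 0 0;.54 0 0 0 0 0;.578 0 0 0 0 0;.578 0 0 0 0 0'; python3 chk.py 3
```

```text
time: 9.3
ee_pos: [0.5014, 0.1449, 0.1983]
eef_rot: [-0.042, 0.706, 0.042, 0.706]
ft_force: [-0.2, 0.0, -0.1]
width: 0.0408
time: 10.1
ee_pos: [0.5006, 0.1448, 0.0534]
eef_rot: [-0.042, 0.706, 0.042, 0.705]
ft_force: [-0.3, -0.5, 0.3]
width: 0.0866
10.1 [0.50061 0.14484 0.05338] [-0.27 -0.54  0.27]
```

```bash
python3 -m pendant '0 0 0 0 0 0;0 0 0 0 0 0;0 0 0 0 0 0;0 0 0 0 0 0;0 0 0 0 0 0;0 0 0 0 0 0' .241 15
python3 -m pendant '0 0 0 0 0 0;0 0 0 0 0 0;0 0 0 0 0 0;0 0 0 0 0 0;0 0 0 0 0 0' -1 15
python3 - <<'E'
from h import *
p,d,c=cam("wrist");cv2.imwrite("pics/w4.png",p)
E
```

```text
time: 10.7
ee_pos: [0.5011, 0.1451, 0.0544]
eef_rot: [-0.042, 0.706, 0.042, 0.706]
ft_force: [0.5, 0.5, -1.2]
width: 0.0553
time: 11.2
ee_pos: [0.501, 0.145, 0.0543]
eef_rot: [-0.042, 0.706, 0.042, 0.706]
ft_force: [0.1, -0.1, 1.1]
width: 0.0497
```

View pics/w4.png

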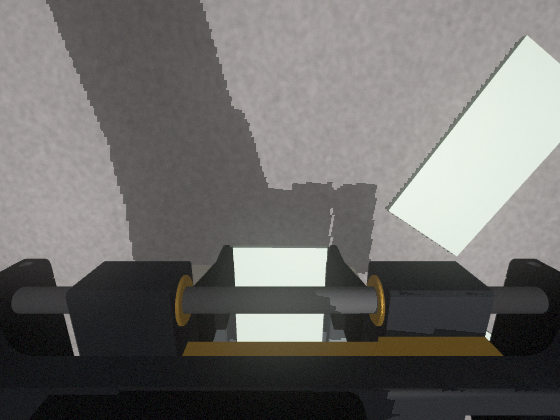

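The gripper holds the plate at 49.7 mm; it shows between the fingers at columns 232–327, centred on column 279.5, its front end at row 247. I lift and carry it towards the rack.

```bash
python3 -m pendant '-.01 0 0 0 0 0;-.03 0 0 0 0 0;-.08 0 0 0 0 0;-.16 0 0 0 0 0;-.26 0 0 0 0 0;-.36 0 0 0 0 0;-.46 0 0 0 0 0;-.56 0 0 0 0 0' - 20
python3 -m pendant '-.1 0 0 0 0 0;-.2 0 0 0 0 0;-.26 0 0 0 0 0;-.26 0 0 0 0 0' >/dev/null
python3 -m pendant '0 -.1 .02 0 0 0;0 -.21 .044 0 0 0;0 -.32 .066 0 0 0;0 -.43 .088 0 0 0;0 -.54 .11 0 0 0;0 -.65 .13 0 0 0;0 -.733 .152 0 0 0'
python3 -m pendant '0 -.11 .02 .03 0 0;0 -.22 .044 .06 0 0;0 -.33 .066 .09 0 0;0 -.44 .088 .12 0 0;0 -.55 .11 .15 0 0;0 -.65 .13 .18 0 0;0 -.733 .152 .207 0 0;0 -.733 .152 .207 0 0'
python3 - <<'E'
from h import *
p,d,c=cam("wrist");cv2.imwrite("pics/w5.png",p); np.savez("w5.npz",p=p,d=d,**c,**{k:np.array(v) for k,v in r.read_state().items()})
E
```

```text
time: 12.05
ee_pos: [0.5011, 0.1448, 0.1965]
eef_rot: [-0.042, 0.706, 0.042, 0.706]
ft_force: [-0.2, 0.6, 0.2]
width: 0.0494
time: 13.15
ee_pos: [0.5602, -0.0346, 0.2588]
eef_rot: [-0.041, 0.706, 0.041, 0.706]
ft_force: [-0.1, 0.3, -0.3]
width: 0.0493
time: 13.95
ee_pos: [0.6191, -0.2132, 0.2582]
eef_rot: [0.069, 0.704, -0.07, 0.703]
ft_force: [-1.1, -0.5, 0.2]
width: 0.0497
```

View pics/w5.png

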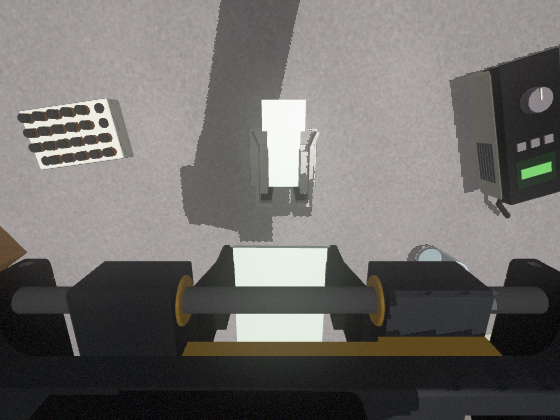

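The view shows the rack with its middle plate at columns 262–306, front end at row 99, and the mouth at about row 130. The held plate is still square in the fingers.

Run:
```python
from h import *
z=dict(np.load("w5.npz"));P=pts(z['d'],z);p=z['p']; g=p.min(2).astype(float)
M=R.from_quat(z["eef_rot"]).as_matrix();tz=M[:,2];print("tool yaw",np.degrees(np.arctan2(tz[1],tz[0])),z["ee_pos"])
zz=.065
def sub(line,t,rising):  # subpixel crossing
    for i in range(len(line)-1):
        a,b=line[i],line[i+1]
        if (a<t<=b) if rising else (a>=t>b): return i+(t-a)/(b-a)
L=[];Rr=[]
for v in range(104,180,2):
    a=sub(g[v,245:284],190,True); b=sub(g[v,284:320],190,False)
    if a is None or b is None: continue
    l=ray(z,245+a,v,zz)[:2];q=ray(z,284+b,v,zz)[:2]; L.append(l);Rr.append(q)
    if v%8==0: print(v,245+a,284+b,np.linalg.norm(q-l)*1e3)
L=np.array(L);Rr=np.array(Rr)
for n,E in(("L",L[:13]),("R",Rr[:13]),("Rall",Rr),("Lall",L)):
    a=np.polyfit(E[:,0],E[:,1],1); print(n,"yaw",np.degrees(np.arctan(a[0])),np.polyval(a,.53))
F=np.array([ray(z,u,90+sub(g[90:115,u],190,True),zz)[:2] for u in range(266,303,3)])
a=np.polyfit(F[:,1],F[:,0],1);print("front yaw",np.degrees(np.arctan(-a[0])),"mid",F.mean(0))
for lo,hi in((.1,.13),):
    k=(P[...,2]>lo)&(P[...,2]<hi);k[:,:230]=0;k[:,335:]=0;k[225:]=0
    q=P[k];print(k.sum(),cv2.minAreaRect((q[:,:2]*1000).astype(np.float32)),np.percentile(q[:,2],[5,50,95]))
c=cv2.resize(p[85:225,225:345],None,fx=4,fy=4,interpolation=cv2.INTER_CUBIC);cv2.imwrite("pics/c5.png",c)
```

```text
tool yaw -11.129614586087078 [ 0.61920428 -0.21134097  0.25828193]
104 261.15625 305.73846153846154 50.557534700769516
112 261.4854368932039 305.54545454545456 50.3412047212971
120 261.6044776119403 305.4 50.4183292105529
128 261.5968992248062 305.37931034482756 50.788242039281364
136 266.5691056910569 300.57142857142856 39.746740098030386
144 266.60769230769233 299.75 39.042192908703946
152 267.72222222222223 298.3707865168539 36.38684795504293
160 268.2121212121212 298.34065934065933 36.0511512108587
168 268.1475409836066 297.9818181818182 35.982682700437614
176 268.1803278688525 298.05797101449275 36.323421775208445
L yaw -11.466923697390918 -0.2166815436737701
R yaw -10.662520752793661 -0.1652978234813237
Rall yaw -17.789217656778813 -0.16469392673592811
Lall yaw -4.787587651147261 -0.2157805963787102
front yaw -10.205071691174442 mid [ 0.51679381 -0.18785123]
1646 ((588.4290771484375, -202.55654907226562), (69.40839385986328, 78.06135559082031), 79.37942504882812) [0.10107627 0.10410063 0.11455195]
```

View pics/c5.png

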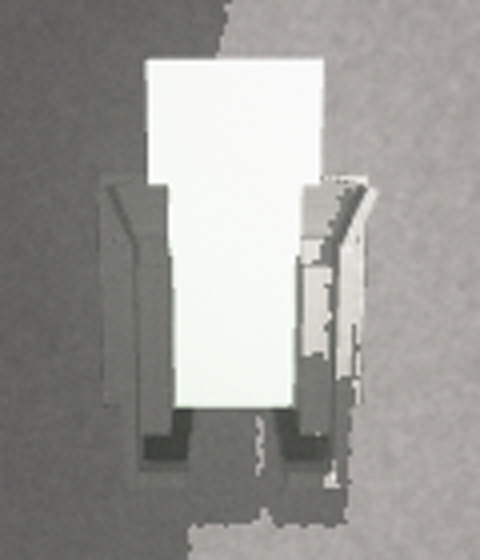

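The crop confirms the middle plate lies between the funnel sheets, with the funnel mouth at row 180 of the crop and the top guides from row 240. I check how the camera sees the held plate, to remove calibration bias.

Run:
```python
from h import *
z=dict(np.load("w5.npz"));p=z['p']; g=p.min(2).astype(float); d=z['d'];P=pts(d,z)
M=R.from_quat(z["eef_rot"]).as_matrix(); e=z["ee_pos"]
print([P[v,280].round(4) for v in (250,265,280,330)])
for v in (255,275,280,325,335):
    l=np.where(g[v,215:350]>150)[0]+215; 
    if len(l): 
        A=M.T@(ray(z,l[0]-.5,v,e[2]+.0202)-e);B=M.T@(ray(z,l[-1]+.5,v,e[2]+.0202)-e); print(v,l[0],l[-1],"tool",(A*1e3).round(1),(B*1e3).round(1),"mid y",((A+B)[1]*500).round(2))
v=[np.where(g[235:262,u]>150)[0][0]+235 for u in (250,265,280,295,310)];print(v,"front tool z mm",[(M.T@(ray(z,u,vv-.5,e[2]+.0202)-e))[2].round(4)*1e3 for u,vv in zip((250,265,280,295,310),v)])
t=np.radians(-10.9);ax=np.array([np.cos(t),np.sin(t)]);home=np.array([.5659,-.1978])
tcp=home-.0329*ax; print("tcp home",tcp,"pre",tcp-.086*ax)
```

```text
[array([ 0.6041, -0.2095,  0.2769]), array([ 0.6126, -0.2112,  0.2771]), array([ 0.6215, -0.2129,  0.2772]), array([ 0.6536, -0.2193,  0.2769])]
255 215 349 tool [-20.1 -35.6 -13.1] [-20.2  35.5 -13. ] mid y -0.08
275 235 324 tool [-20.2 -25.6  -1.3] [-20.2  22.8  -1.3] mid y -1.4
280 235 324 tool [-20.2 -25.8   1.8] [-20.2  23.    1.7] mid y -1.4
325 228 331 tool [-20.2 -31.1  30.6] [-20.3  28.2  30.6] mid y -1.44
335 215 344 tool [-20.2 -39.   37.5] [-20.3  36.   37.4] mid y -1.46
[np.int64(241), np.int64(242), np.int64(235), np.int64(235), np.int64(235)] front tool z mm [np.float64(-21.3), np.float64(-20.7), np.float64(-24.6), np.float64(-24.6), np.float64(-24.6)]
tcp home [ 0.53359356 -0.19157876] pre [ 0.44914511 -0.17531655]
```

```bash
cat > m.py <<'E'
from h import *
s=r.read_state(); p,d,z=cam("wrist"); s2=r.read_state(); e=s["ee_pos"];M=R.from_quat(s["eef_rot"]).as_matrix();g=p.min(2).astype(float)
print(s["ee_pos"],s2["ee_pos"],np.degrees(np.arctan2(M[1,2],M[0,2])))
def sub(line,t,rising):
    for i in range(len(line)-1):
        a,b=line[i],line[i+1]
        if (a<t<=b) if rising else (a>=t>b): return i+(t-a)/(b-a)
for v in (270,275,280):
    A,B=[M.T@(ray(z,u,v,e[2]+.0202)-e) for u in (225+sub(g[v,225:279],150,True),279+sub(g[v,279:340],150,False))];print("held mid y mm",(A+B)[1]*500,"w",(B-A)[1]*1e3)
v=[235+max(i for i in range(25) if g[235+i,u]<160)+.5 for u in (250,265,280,295,310)];print(v,[(M.T@(ray(z,u,vv,e[2]+.0202)-e))[2].round(4)*1e3 for u,vv in zip((250,265,280,295,310),v)])
mids=[]
for v in range(104,129,2):
    a=245+sub(g[v,245:284],190,True);b=284+sub(g[v,284:320],190,False)
    mids.append([(ray(z,a,v,.065)+ray(z,b,v,.065))[:2]/2,ray(z,a,v,.065)[:2],ray(z,b,v,.065)[:2]])
mids=np.array(mids)
for k in range(3):
    a=np.polyfit(mids[:,k,0],mids[:,k,1],1);print("yaw",np.degrees(np.arctan(a[0])),np.polyval(a,.53))
F=np.array([ray(z,u,90+sub(g[90:115,u],190,True),.065)[:2] for u in range(266,303,3)])
print("front",F.mean(0))
P=pts(d,z);k=(P[...,2]>.1)&(P[...,2]<.13);k[:,:230]=0;k[:,335:]=0;k[225:]=0
print(cv2.minAreaRect((P[k][:,:2]*1000).astype(np.float32)))
E
python3 m.py
```

```text
[ 0.61920428 -0.21134097  0.25828193] [ 0.61944166 -0.20988981  0.25851108] -11.129614586087078
held mid y mm 0.5161820580703737 w 48.6056010780293
held mid y mm 0.5142118145648293 w 48.58984409679821
held mid y mm 0.517595816908304 w 48.75561808738208
[247.5, 247.5, 247.5, 247.5, 247.5] [np.float64(-17.5), np.float64(-17.5), np.float64(-17.5), np.float64(-17.5), np.float64(-17.6)]
yaw -10.652377900934928 -0.19115796172247929
yaw -10.757877579198905 -0.21679192890588808
yaw -10.543485579984198 -0.16554293093668415
front [ 0.51715495 -0.18608037]
((588.17919921875, -202.53863525390625), (70.46310424804688, 77.49282836914062), 78.94459533691406)
```

Run:
```python
from h import *
go([.4497,-.1764,.258],np.radians(-10.8))
```

```text
row [ 0.0029  0.0019 -0.692 ] [-0.0024 -0.0009 -0.0001] |d| 0.173
```

```bash
python3 -m pendant '0 0 -.1 0 0 0;0 0 -.22 0 0 0;0 0 -.34 0 0 0;0 0 -.46 0 0 0;0 0 -.57 0 0 0;0 0 -.65 0 0 0;0 .002 -.692 -.0024 0 0;0 .002 -.692 -.0024 0 0'
python3 -m pendant '.1 0 0 0 0 0;.2 0 0 0 0 0;.3 0 0 0 0 0;.4 0 0 0 0 0;.5 0 0 0 0 0;.56 0 0 0 0 0;.6 0 0 0 0 0;.6 0 0 0 0 0'
python3 -m pendant '0 0 0 0 0 0;0 0 0 0 0 0;0 0 0 0 0 0;0 0 0 0 0 0;0 0 0 0 0 0'
python3 -c "
from h import *
go([.4497,-.1764,.0787],np.radians(-10.8))"
```

```text
time: 14.85
ee_pos: [0.4492, -0.1751, 0.2595]
eef_rot: [0.066, 0.704, -0.065, 0.704]
ft_force: [-0.0, -0.0, -0.4]
width: 0.0492
time: 15.65
ee_pos: [0.4498, -0.1759, 0.1082]
eef_rot: [0.066, 0.705, -0.066, 0.703]
ft_force: [0.0, 0.1, -0.5]
width: 0.0491
time: 16.15
ee_pos: [0.4503, -0.1764, 0.1096]
eef_rot: [0.067, 0.704, -0.066, 0.704]
ft_force: [-0.1, -0.7, -0.9]
width: 0.0491
row [ 0.1234 -0.0004 -0.0024] [ 0.0001  0.0004 -0.0002] |d| 0.0309
```

```bash
python3 -m pendant '.04 0 0 0 0 0;.08 0 0 0 0 0;.105 0 0 0 0 0;.118 0 0 0 0 0;.1235 0 0 0 0 0;.1235 0 0 0 0 0;.1235 0 0 0 0 0;.1235 0 0 0 0 0'
python3 -c "
from h import *
go([.5342,-.1925,.0787],np.radians(-10.8)); p,d,c=cam('wrist');cv2.imwrite('pics/w6.png',p)"
```

```text
time: 16.95
ee_pos: [0.4503, -0.1765, 0.0787]
eef_rot: [0.067, 0.704, -0.066, 0.704]
ft_force: [-0.8, 0.1, 0.1]
width: 0.0492
row [ 2.000e-04 -1.000e-04  3.415e-01] [ 0.0001  0.0004 -0.0001] |d| 0.0854
```

View pics/w6.png

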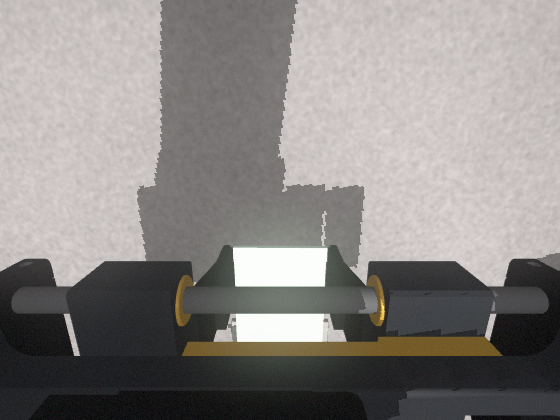

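The plate is held unchanged (columns 232–327, front row 247). The rack funnel just shows at both sides, at about (228,333) and (335,333), symmetric about the plate. I insert in short, force-checked steps.

```bash
cat > c2.py <<'E'
import sys; from h import *
s=r.read_state(); f=s["ft_force"];M=R.from_quat(s["eef_rot"]).as_matrix(); e=s["ee_pos"]
print(round(float(s["time"]),2),e.round(4),"tool f",(M.T@f).round(2)); sys.exit(int(np.linalg.norm(f)>float(sys.argv[1])))
E
python3 -m pendant '0 0 .008 0 0 0;0 0 .02 0 0 0;0 0 .036 0 0 0;0 0 .052 0 0 0;0 0 .068 0 0 0;0 0 .08 0 0 0' >/dev/null;python3 c2.py 2.5 &&
python3 -m pendant '0 0 .008 0 0 0;0 0 .016 0 0 0;0 0 .024 0 0 0;0 0 .032 0 0 0' >/dev/null&&python3 c2.py 2.5 &&
python3 -m pendant '0 0 .008 0 0 0;0 0 .016 0 0 0;0 0 .024 0 0 0;0 0 .032 0 0 0' >/dev/null&&python3 c2.py 2.5 &&
python3 -m pendant '0 0 .008 0 0 0;0 0 .016 0 0 0;0 0 .024 0 0 0;0 0 .032 0 0 0' >/dev/null&&python3 c2.py 2.5 &&
python3 -m pendant '0 0 .008 0 0 0;0 0 .016 0 0 0;0 0 .024 0 0 0;0 0 .032 0 0 0' >/dev/null&&python3 c2.py 2.5 &&
python3 -m pendant '0 0 .008 0 0 0;0 0 .016 0 0 0;0 0 .024 0 0 0;0 0 .032 0 0 0' >/dev/null&&python3 c2.py 2.5 &&
python3 -m pendant '0 0 .008 0 0 0;0 0 .016 0 0 0;0 0 .024 0 0 0;0 0 .032 0 0 0' >/dev/null&&python3 c2.py 2.5 &&
python3 -m pendant '0 0 .008 0 0 0;0 0 .016 0 0 0;0 0 .024 0 0 0;0 0 .032 0 0 0' >/dev/null&&python3 c2.py 2.5
```

```text
17.6 [ 0.4702 -0.1803  0.0784] tool f [-0.43 -0.09  0.11]
18.0 [ 0.4778 -0.1817  0.0784] tool f [0.69 0.   0.19]
18.4 [ 0.4857 -0.1832  0.0784] tool f [1.36 0.29 0.12]
18.8 [ 0.4935 -0.1847  0.0784] tool f [0.92 0.75 0.74]
19.2 [ 0.5014 -0.1862  0.0784] tool f [ 0.26  0.89 -0.3 ]
19.6 [ 0.5092 -0.1876  0.0784] tool f [-0.14 -0.48 -0.07]
20.0 [ 0.5171 -0.1892  0.0784] tool f [ 0.22 -0.05  0.78]
20.4 [ 0.525  -0.1907  0.0784] tool f [0.49 0.34 1.07]
```

```bash
python3 -m pendant '0 0 .006 0 0 0;0 0 .012 0 0 0;0 0 .016 0 0 0;0 0 .02 0 0 0' >/dev/null;python3 c2.py 2.2 &&
python3 -m pendant '0 0 .002 0 0 0;0 0 .004 0 0 0' >/dev/null&&python3 c2.py 2.2 &&
python3 -m pendant '0 0 .002 0 0 0;0 0 .004 0 0 0' >/dev/null&&python3 c2.py 2.2 &&
python3 -m pendant '0 0 .002 0 0 0' >/dev/null&&python3 c2.py 2.2 &&
python3 -m pendant '0 0 .002 0 0 0' >/dev/null&&python3 c2.py 2.2 &&
python3 -m pendant '0 0 .002 0 0 0' >/dev/null&&python3 c2.py 2.2 &&
python3 -m pendant '0 0 .002 0 0 0' >/dev/null&&python3 c2.py 2.2 &&
python3 -m pendant '0 0 .002 0 0 0' >/dev/null&&python3 c2.py 2.2 &&
python3 -m pendant '0 0 .002 0 0 0' >/dev/null&&python3 c2.py 2.2 &&
python3 -m pendant '0 0 .002 0 0 0' >/dev/null&&python3 c2.py 2.2 &&
python3 -m pendant '0 0 .002 0 0 0' >/dev/null&&python3 c2.py 2.2 &&
python3 -m pendant '0 0 .002 0 0 0' >/dev/null&&python3 c2.py 2.2
```

```text
20.8 [ 0.5297 -0.1916  0.0784] tool f [ 0.23 -0.14 -0.41]
21.0 [ 0.5307 -0.1918  0.0784] tool f [-0.07  0.61  0.56]
21.2 [ 0.5317 -0.1919  0.0784] tool f [-0.11 -0.39 -0.42]
21.3 [ 0.5322 -0.1921  0.0784] tool f [ 0.01  0.71 -0.19]
21.4 [ 0.5327 -0.1922  0.0784] tool f [0.13 0.24 0.38]
21.5 [ 0.5332 -0.1922  0.0784] tool f [-0.75 -0.48 -0.12]
21.6 [ 0.5335 -0.1923  0.0784] tool f [ 0.04 -0.46  0.  ]
21.7 [ 0.5337 -0.1923  0.0782] tool f [ 0.48 -0.12 -3.07]
```

```bash
cat > c3.py <<'E'
import sys; from h import *
s=r.read_state(); f=s["ft_force"];M=R.from_quat(s["eef_rot"]).as_matrix(); e=s["ee_pos"];t=M.T@f
print(round(float(s["time"]),2),e.round(4),"tool f",t.round(2)); sys.exit(int(t[0]<-1.8))
E
python3 -m pendant '.001 0 0 0 0 0' >/dev/null;python3 c3.py &&
python3 -m pendant '.001 0 0 0 0 0' >/dev/null;python3 c3.py &&
python3 -m pendant '.001 0 0 0 0 0' >/dev/null&&python3 c3.py &&
python3 -m pendant '.001 0 0 0 0 0' >/dev/null&&python3 c3.py &&
python3 -m pendant '.001 0 0 0 0 0' >/dev/null&&python3 c3.py &&
python3 -m pendant '.001 0 0 0 0 0' >/dev/null&&python3 c3.py &&
python3 -m pendant '.001 0 0 0 0 0' >/dev/null&&python3 c3.py &&
python3 -m pendant '.001 0 0 0 0 0' >/dev/null&&python3 c3.py
```

```text
21.8 [ 0.5336 -0.1924  0.0779] tool f [-1.03  0.76 -2.2 ]
21.9 [ 0.5337 -0.1924  0.0777] tool f [-0.04  0.51 -2.71]
22.0 [ 0.5338 -0.1924  0.0776] tool f [-1.11 -0.42 -3.99]
22.1 [ 0.5338 -0.1924  0.0774] tool f [-2.41 -0.42 -4.96]
```

```bash
python3 -m pendant '-.0008 0 -.001 0 0 0;-.0008 0 -.001 0 0 0' >/dev/null;python3 c3.py
python3 -m pendant '0 0 0 0 0 0;0 0 0 0 0 0;0 0 0 0 0 0;0 0 0 0 0 0;0 0 0 0 0 0' .5
python3 - <<'E'
from h import *
p,d,c=cam('wrist');cv2.imwrite('pics/w7.png',p)
s=r.read_state();M=R.from_quat(s["eef_rot"]).as_matrix();g=p.min(2)
for u in (260,280,300):
    v=240+max(i for i in range(25) if g[240+i,u]<160)+.5; print(v,(M.T@(ray(c,u,v,.097)-s["ee_pos"])*1e3).round(1),ray(c,u,v,.097))
E
```

```text
22.3 [ 0.5338 -0.1924  0.0776] tool f [ 0.54 -0.19 -3.64]
time: 22.8
ee_pos: [0.5341, -0.1924, 0.0777]
eef_rot: [0.066, 0.704, -0.066, 0.704]
ft_force: [-0.5, -0.1, -0.1]
width: 0.0652Traceback (most recent call last):
  File "<stdin>", line 5, in <module>
ValueError: max() iterable argument is empty
```

View pics/w7.png

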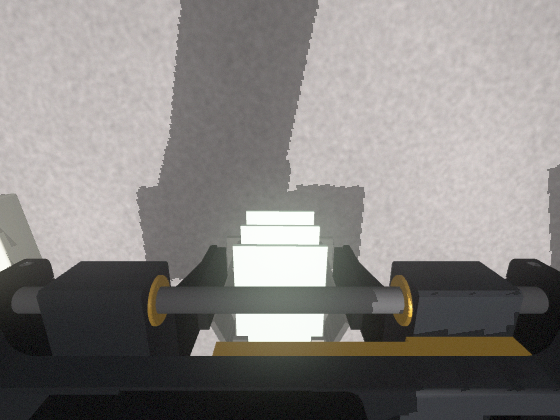

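The fingers are open and the plate stays put: its front end is at row 245, columns 232–327, in line with the two lower plates at rows 226 and 211 (perspective steps). I lift off and check.

```bash
python3 -m pendant '-.01 0 0 0 0 0;-.04 0 0 0 0 0;-.1 0 0 0 0 0;-.2 0 0 0 0 0;-.35 0 0 0 0 0;-.5 0 0 0 0 0;-.65 0 0 0 0 0;-.74 0 0 0 0 0'
python3 -m pendant '0 0 .1 0 0 0;0 0 .2 0 0 0;0 0 .3 0 0 0;0 0 .34 0 0 0;0 0 .34 0 0 0;0 0 .34 0 0 0;0 0 .34 0 0 0;0 0 .34 0 0 0'
python3 - <<'E'
from h import *
p,d,c=cam("wrist");P=pts(d,c);g=p.min(2)
cv2.imwrite("pics/w8.png",cv2.resize(p[60:240,200:360],None,fx=3,fy=3,interpolation=cv2.INTER_CUBIC))
k=np.zeros(g.shape,np.uint8);k[60:240,240:325]=g[60:240,240:325]>195
cc=max(cv2.findContours(k,0,1)[0],key=cv2.contourArea)[:,0]
w=np.array([ray(c,u,v,.097)[:2] for u,v in cc])*1000;b=cv2.minAreaRect(w.astype(np.float32));print(b,cv2.boxPoints(b))
v0=cc[:,1].min()
for v in range(v0,v0+100,8): print(v,P[v,284].round(4),P[v,268,2].round(4),P[v,300,2].round(4))
E
```

```text
time: 23.65
ee_pos: [0.5344, -0.1931, 0.2672]
eef_rot: [0.067, 0.702, -0.067, 0.706]
ft_force: [0.7, 0.2, 0.1]
width: 0.065
time: 24.45
ee_pos: [0.6169, -0.2083, 0.2633]
eef_rot: [0.067, 0.704, -0.066, 0.704]
ft_force: [0.4, -0.5, 0.5]
width: 0.0651
((566.5755004882812, -191.31134033203125), (63.3333854675293, 100.43192291259766), 80.42383575439453) [[ 511.79123 -214.18292]
 [ 610.8237  -230.89062]
 [ 621.35974 -168.43976]
 [ 522.3273  -151.73206]]
99 [ 0.5103 -0.1815  0.0008] -0.0001 0.0004
107 [ 0.5242 -0.1855  0.0957] 0.0975 0.0967
115 [ 0.5321 -0.187   0.0965] 0.0973 0.0966
123 [ 0.5401 -0.1885  0.0969] 0.0972 0.0954
131 [ 0.5482 -0.1899  0.0962] 0.0968 0.0969
139 [ 0.5565 -0.1915  0.0964] 0.0973 0.0962
147 [ 0.5648 -0.193   0.0961] 0.0951 0.0957
155 [ 0.5732 -0.1946  0.097 ] 0.0956 0.1042
163 [ 0.5819 -0.1962  0.0967] 0.0979 0.1025
171 [ 0.5907 -0.1978  0.0964] 0.0971 0.1026
179 [ 0.5993 -0.1994  0.0981] 0.0954 0.1023
187 [ 0.6086 -0.2011  0.0965] 0.0965 0.101
195 [ 6.413e-01 -2.057e-01  1.000e-04] 0.0721 0.1013
```

View pics/w8.png

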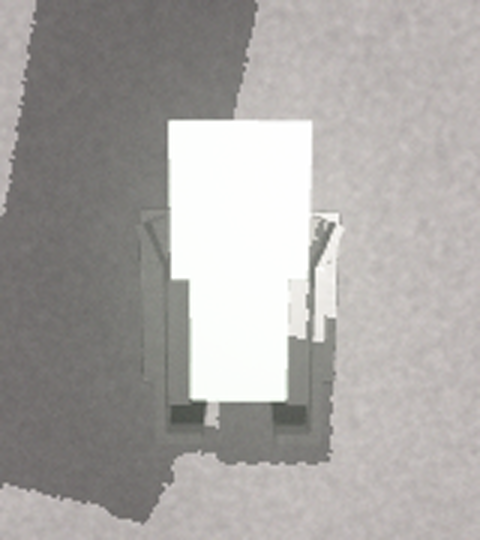

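The plate lies flat at 0.0965 m, under both guides. It spans the full 100 mm from its front end (row 120 of the crop) to the back stop (row 400), centred between the sheets. I hand in.

```bash
python3 -c "
from bench import close_job
print(close_job())"
```

```text
the job is handed in; nothing more can be done
None
```

The glass plate is in the top place of the drying rack, home against the back stop and released. I handed the job in at about 24.5 s on the robot's clock.

- **Slide:** I pressed the plate at about 3–5 N (highest reading 5.2 N) and slid it 51 mm, until about 34 mm overhung the heater's front edge.
- **Pinch and insert:** I pinched it by its long edges at 15 N, then 20 N, and carried it to the rack. It slid in with no contact force above sensor noise. The push on the back stop peaked at about 5 N. I then lowered it onto the ledges, eased off slightly and opened the fingers.
- **Last checks:** From above, the plate lies flat with its top at about 96.5 mm (97 expected). It is under both guides and centred, and it reaches the stop. The robot was clear and touching nothing.
- **What did not fit:** One automatic outline fit in the last picture came out 63 mm wide, because it took in a lit part of the rack. I relied on the picture and the depth readings instead. One earlier edge-measuring script also failed.
- **Not checked:** I did not look again at the bottle, beaker and vial tray at the end. I planned the moves to stay well clear of them and felt no unexpected contact.

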